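# Couple the spindle head to the craft stand

### The job

Fit the loose spindle head onto the work stand: lower its socket over the stand's ball, press gently until it snaps fully home and sits flat on the disc (the small pin in its top rises), and only then press its latch lever all the way down and let go. Do not force anything, and leave the other things on the table where they are.

Things in the scene. Friction and masses are not known exactly. Their poses are not given: they have to be found in the camera images.
- head: Loose spindle head, 0.32 to 0.5 kg, standing upright on the table. Origin: centre of its flat underside, z up. Aluminium cup on the axis, 56 dia, 47 high; on it a wooden grip block. A 26 wide channel runs from the cup to x = +70 mm, top at z = 22 mm, the latch lever above it. It may sit on the stand at any yaw.
- grip (a point): Middle of the head's wooden grip block, 71 mm above the underside, on the axis. Block: 30 (x) by 24 (y), from z = 47 to 91 mm; grip it across the head's y.
- socket (a point): Mouth of the ball socket, centre of the head's underside: 33 mm bore, mouth flared to about 46. Two sprung detents inside: from 15 to 4 mm above home they resist with up to about 5 to 15 N (friction varies), more than the head's weight; past that they snap under the ball and draw the head down.
- stand: Fixed work stand. Origin on the table, middle of its round foot (124 dia). A clamped column carries a wooden disc, 130 dia, and on it a 30 dia steel ball on a 16 dia neck, ball top 37 mm above the disc's face. Column height differs each time, not measured: disc face 45 to 69 mm above the table; see or feel it. Home: head's underside flat on the disc. Rigid; over 50 N on the disc is forcing it.
- lever (a joint): Angle (rad) of the head's latch lever: 0 = raised, sloping up 40 degrees away from the cup; 0.70 = fully down, level, at its stop, its claw under the ball (it cannot close fully unless the ball is home). Hinge at x = 28, z = 32 mm in the head's frame, axis along y; stays where left. About 7 N at the pad moves it.
- lever_pad (a point): Middle of the top face of the black pad (22 by 20) at the lever's free end, where to press; 42 out from the hinge. In the head's frame it is at x = 57, z = 63 when raised and at x = 70, z = 37 when fully down. The lever's end is 10 beyond this point.
- pin (a joint): Rise (m) of the 6 dia steel tell-tale pin on the head's axis, which stands 4 mm out of the grip block's top at 0. The ball lifts it: it starts to rise when the head is 6 mm above home and reads about 0.006 when home.
- jar: Glass jar, 72 dia, 95 high, origin under its centre; leave alone.
- glue: White glue bottle, 32 dia, 85 high, origin under its centre; leave alone.
- tape: Roll of tape lying flat, 90 dia, 20 high, origin under its centre; leave alone.
- bead_box: Clear compartment box of mosaic pieces, 115 (x) by 270, 35 high, origin under its centre; leave alone.
Not all that is in view belongs to the job. Leave any green look-alike of the head alone.

How it is judged:
On the way:
1. the head is seated on the stand, upright and fully home (pin up), with its lever still raised (value of joint pin above 0.0048 m and horizontal distance between head and stand below 0.005 m and angle between head's own z axis and vertical below 0.06 rad and value of joint lever below 0.3 rad), for 0.2 s.
At the end, for the whole second after the job is handed in: The head stands upright (within 3.4 degrees) and at rest on the stand's axis (within 5 mm), fully home (pin risen at least 4.8 mm), with its latch lever down (at least 0.62 of 0.70 rad) (value of joint pin above 0.0048 m and horizontal distance between head and stand below 0.005 m and angle between head's own z axis and vertical below 0.06 rad and value of joint lever above 0.62 rad and linear speed of head below 0.02 m/s); the robot touches nothing.
It fails at once if the head is pressed on the stand's disc with more than 50 N (contact force between head and stand_top_c0 above 50 N).
It fails at once if the head is dropped onto the stand (falls freely there, faster than 0.35 m/s) (horizontal distance between head and stand below 0.05 m and contact force between the fingers and head below 0.1 N and linear speed of head above 0.35 m/s).
It fails at once if a bystander is moved by more than 25 mm (distance of any of jar, glue, tape, bead_box from where it was at the start of the episode above 0.025 m).
It also fails if it takes over 72 s, if anything falls off the work surface, if the arm or the gripper's body presses on something with over 40 N, if the wrist force passes 120 N, or if a joint passes its speed limit or range.

### The arm

A 6-joint arm with a two-finger parallel gripper is mounted at the origin on the work surface. World frame = base frame: x ahead of the robot, y to its left, z up, the work surface at z = 0. Lengths are in m, angles in rad, forces in N, time in s.
With the tool pointing down it reaches from about 0.35 to 0.775 m from the base axis. Payload 5.5 kg.
Tool frame: the origin (TCP) lies on the mounting face of the last link; the fingertips stand 173 mm ahead of it and the grasp point (between the pads) lies 155 mm ahead of it; z points along the fingers, y is the direction in which the jaws open and shut (so a half turn about z gives the same grasp; the last joint's range is limited). The gripper opens to 85 mm and grips with 20 to 120 N. Pads are 22 mm wide; open, the fingers measure 114 mm over their backs; the gripper's body (76 mm by 85 mm) begins 54 mm behind the grasp point. The pads swing forward as they close: fully open they stand 13 mm farther back than shut.
Start: joints at [-0.14, 0.313, 0.046, 1.304, 0, 1.431], TCP at [0.575, -0, 0.405] pointing down, gripper open.
Joint ranges: [-2.76, 2.76], [-0.86, 1.69], [-1.03, 1.26], [-2.2, 2.34], [-1.47, 1.5], [-3.14, 3.14]. Speed limits (rad/s): [2.57, 2.57, 3.14, 3.14, 3.14, 3.14].

### API

Orientations are given as a unit quaternion [w, x, y, z].
In Python, from workcell import get_state, eyes, env gives the robot as it stands. The module is installed in compiled form; this text tells all that it offers.
- The arm moves only by the tool carry_out, never from a script. Its argument "motion" is a list of rows, each an object of numbers: "jaw": the opening, from -1 (shut) to 1 (fully open); "tx", "ty", "tz": the shift along the tool's x, y, z in cm; "wx", "wy", "wz": the turn, a rotation vector about the tool's x, y, z in degrees. In form: [{"jaw": .., "tx": .., "ty": .., "tz": .., "wx": .., "wy": .., "wz": ..}, ...]. A call has 1 to 20 rows; each row shifts and turns the commanded pose from where the row before left it, along the tool's axes as they then stand; what a row does not reach is not made up. A row lasts 1/8 s, in which the tool goes at most 62.5 mm and 10.7 degrees, less where a joint would pass 70% of its speed; a pose out of reach is approached as far as the arm can. A call with a gripper value outside its range is refused whole. The fingers move at their own pace and stop on an object; "force" is the grip in N (left out, the last holds). Time passes only in rows, so rows that do not move let the fingers close. It gives the time, the measured TCP pose, the force and the opening at its end, in the units of the state.
- get_state(): the state, without advancing time (a new reading comes with each control period).
- eyes.read_camera(name): name is "scene" or "side" or "wrist"; returns the picture (384x512x3 uint8, blue, green, red); there is no depth.
- eyes.calibration(name): a dict with "K" (3x3 intrinsics, pixels), "camera_from_world" (4x4, takes a point from world to camera coordinates). Camera axes: x right, y up, looking along -z (the intrinsics and any distortion apply to the point x, -y, -z); pixel columns grow to the right and rows downward; lengths in m; the calibration is good to about 2 mm. A picture is of the moment at which its call begins: read the wrist's pose just before it. calibration takes no time and is no camera call; for the wrist camera it gives the pose at the moment of the call.
- env.hand_in(): hands the job in, once; it reports no verdict.
The state is a dict: "clock": time; "joint_pos": joint angles; "qvel": joint speeds; "tau": joint torques, N m; "tcp_pos": TCP position; "orientation": TCP orientation; "wrist_force": force on the tool from outside, world axes, zero at the start; "ft_torque": the same for the moment, N m; "finger_gap": finger opening in m.
Only numpy, scipy, OpenCV 4.12 (cv2) and the standard library are available. Lean on these libraries where they do the work, as an engineer would, in place of code of your own. Each camera call takes 0.05 s, during which the arm holds its last target.

## Working session

There is one attempt and no reset: what is moved stays moved. The work goes in short steps, Python scripts to look and compute and a tool call to move; the robot and the scene stay as the last step left them, time stands still between calls to the robot, and variables do not carry over. Pictures are saved under pics/ and viewed, and the job is handed in when it is done.

Besides the shell and the picture viewer there is one more tool, called as a command line: name --argument value ..., lists and objects as JSON in quotes. carry_out: Moves the arm, as the interface text tells. Its arguments: {"type":"object","properties":{"motion":{"type":"array"},"force":{"type":"number"}},"required":["motion"]}

```bash
mkdir -p pics; python3 - <<'E'
from workcell import get_state, eyes
import cv2
print(get_state())
for n in ["scene","side","wrist"]:
    c=eyes.calibration(n); print(n,c)
    cv2.imwrite(f"pics/{n}0.png",eyes.read_camera(n))
E
```

```text
{'clock': 0.0, 'joint_pos': array([-1.39578069e-01,  3.13979883e-01,  4.49982558e-02,  1.30357738e+00,
       -1.00811707e-05,  1.43124065e+00]), 'qvel': array([-0.00177756,  0.00038461,  0.00046498,  0.00074926, -0.00099554,
        0.00221477]), 'tau': array([-2.90074182e-03, -4.80629075e+01,  2.98531097e+01,  1.95313990e-02,
       -3.83516899e-04, -4.27451073e-05]), 'tcp_pos': array([5.74810854e-01, 2.82643738e-05, 4.03828138e-01]), 'orientation': array([-7.00806190e-04,  7.07114419e-01,  7.07098594e-01, -5.34472460e-04]), 'wrist_force': array([ 0.36816081,  0.22561108, -0.27833205]), 'ft_torque': array([ 0.00835927,  0.04941081, -0.0062311 ]), 'finger_gap': 0.08552867388744226}
scene {'K': array([[410.13528703,   0.        , 254.23750488],
       [  0.        , 410.13528703, 197.96632865],
       [  0.        ,   0.        ,   1.        ]]), 'camera_from_world': array([[-2.27791531e-03,  9.99996218e-01,  1.54135874e-03,
        -1.69648800e-02],
       [-5.37464661e-01, -2.52410937e-03,  8.43282496e-01,
         2.64444230e-01],
       [ 8.43283197e-01,  1.09250026e-03,  5.37468
[... 384 characters left out ...]
38214, -0.58255864,  0.7602874 , -0.19298222],
       [-0.35528321,  0.67230961,  0.64944101, -0.9589246 ],
       [ 0.        ,  0.        ,  0.        ,  1.        ]])}
wrist {'K': array([[288.23883886,   0.        , 257.37066621],
       [  0.        , 288.23883886, 193.31396996],
       [  0.        ,   0.        ,   1.        ]]), 'camera_from_world': array([[ 9.99997581e-01, -3.00297378e-04, -2.17891803e-03,
        -5.72943781e-01],
       [-3.63269091e-04,  9.54482760e-01, -2.98265871e-01,
         3.86577440e-02],
       [ 2.16930815e-03,  2.98265941e-01,  9.54480342e-01,
        -3.79476103e-01],
       [ 0.00000000e+00,  0.00000000e+00,  0.00000000e+00,
         1.00000000e+00]])}
```

View pics/scene0.png

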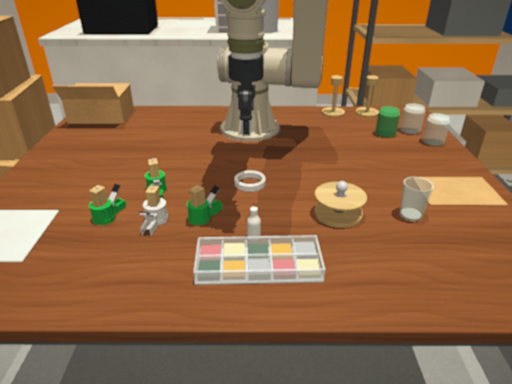

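View pics/side0.png

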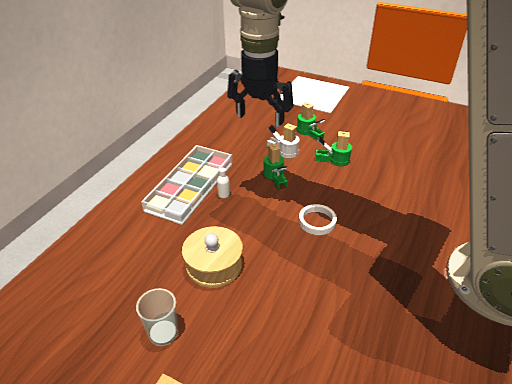

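View pics/wrist0.png

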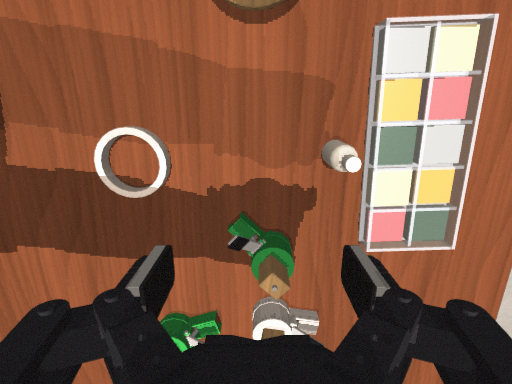

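```bash
cat > h.py <<'E'
import numpy as np, cv2
from scipy.optimize import least_squares
def ray(c,u,v):
    K=c["K"];T=c["camera_from_world"];R=T[:3,:3];t=T[:3,3]
    d=np.array([(u-K[0,2])/K[0,0],-(v-K[1,2])/K[1,1],-1.])
    return -R.T@t, R.T@d
def onz(c,u,v,z):
    o,d=ray(c,u,v); return o+d*(z-o[2])/d[2]
def proj(c,p):
    K=c["K"];T=c["camera_from_world"];q=T[:3,:3]@np.asarray(p)+T[:3,3]
    return K[0,0]*q[0]/-q[2]+K[0,2], K[1,1]*-q[1]/-q[2]+K[1,2]
def tri(obs):
    A=np.zeros((3,3));b=np.zeros(3)
    for c,u,v in obs:
        o,d=ray(c,u,v);d/=np.linalg.norm(d);M=np.eye(3)-np.outer(d,d);A+=M;b+=M@o
    p=np.linalg.solve(A,b); return p,[np.round(np.array(proj(c,p))-(u,v),1) for c,u,v in obs]
E
python3 - <<'E'
import cv2,numpy as np
def crop(f,x,y,w,h,s): 
    i=cv2.imread(f"pics/{f}0.png")[y:y+h,x:x+w]; return cv2.resize(i,None,fx=s,fy=s,interpolation=cv2.INTER_CUBIC)
a=crop("scene",80,150,150,95,4);b=crop("scene",300,170,80,60,6) 
cv2.imwrite("pics/a.png",a);cv2.imwrite("pics/b.png",b)
cv2.imwrite("pics/c.png",crop("side",230,90,150,110,5));cv2.imwrite("pics/d.png",crop("side",170,220,90,75,6))
E
```

```text
(no output)
```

View pics/a.png

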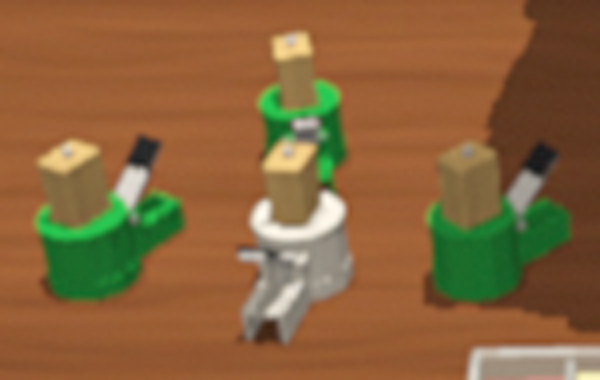

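View pics/b.png

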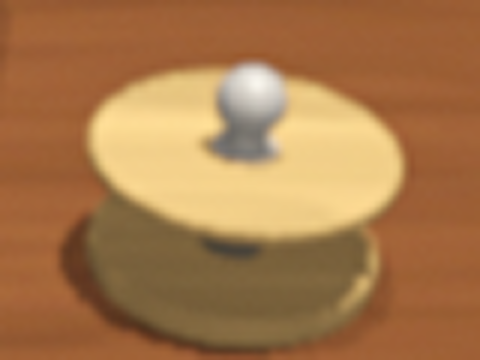

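View pics/c.png

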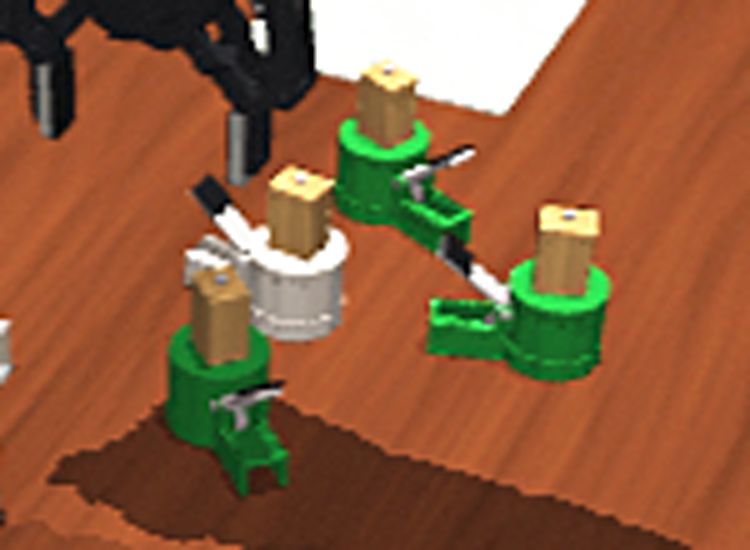

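View pics/d.png

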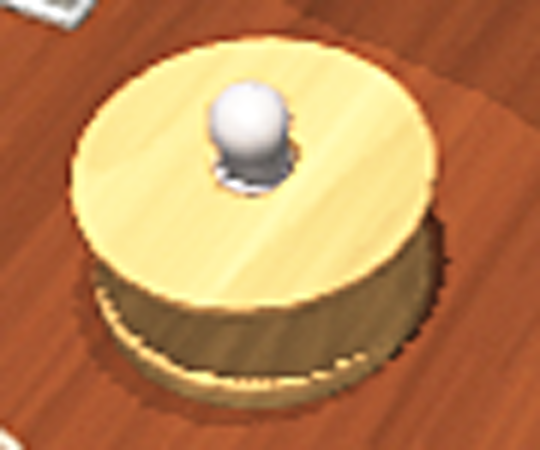

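```bash
python3 - <<'E'
from h import *
from workcell import eyes
s=eyes.calibration("scene");d=eyes.calibration("side");w=eyes.calibration("wrist")
np.set_printoptions(precision=4,suppress=True)
print("pin",tri([(s,152,187.5),(d,290.4,125.6)]))
print(onz(s,152,187.5,.093),onz(d,290.4,125.6,.093))
print("ball",tri([(s,342,185.8),(d,211.5,239.7)]))
print("pad",tri([(s,146.3,213.8),(d,272,128)]))
for i,(c,u,v) in {"green":(s,152+0,160)}.items() if 0 else []: pass
for n,u,v in [("gL",97,187.7),("gB",152.7,160),("gR",197,187.5)]: print(n,onz(s,u,v,.093))
print("glue",onz(s,254,211,.08),"jar",onz(s,417,184,.095),"tape",onz(s,250,180,.02))
# disc ellipse
for zz in [.045,.057,.069]: print(zz,onz(s,341,195.7,zz))
E
```

```text
pin (array([ 0.5908, -0.2333,  0.0927]), [array([0., 0.]), array([ 0., -0.])])
[ 0.5911 -0.2332  0.093 ] [ 0.5907 -0.2327  0.093 ]
ball (array([0.5681, 0.2385, 0.0857]), [array([-0.1, -0.1]), array([-0.1,  0.1])])
pad (array([ 0.6527, -0.2403,  0.06  ]), [array([-0.9, -1.1]), array([-0.6,  1. ])])
gL [ 0.5928 -0.368   0.093 ]
gB [ 0.4441 -0.2626  0.093 ]
gR [ 0.5906 -0.1226  0.093 ]
glue [0.6734 0.0178 0.08  ] jar [0.5744 0.4233 0.095 ] tape [0.4267 0.0056 0.02  ]
0.045 [0.5505 0.2441 0.045 ]
0.057 [0.5696 0.2394 0.057 ]
0.069 [0.5887 0.2346 0.069 ]
```

carry_out --motion '[{"tx":-4.7,"ty":0.3,"jaw":1},{"tx":-4.7,"ty":0.3,"jaw":1},{"tx":-4.7,"ty":0.3,"jaw":1},{"tx":-4.7,"ty":0.4,"jaw":1},{"tx":-4.5,"ty":0.3,"jaw":1},{"wz":-9.3,"jaw":1},{"wz":-9.3,"jaw":1},{"wz":-9.3,"jaw":1},{"wz":-9.3,"jaw":1},{"wz":-9.3,"jaw":1},{"wz":-9.3,"jaw":1},{"wz":-9.3,"jaw":1},{"wz":-9.3,"jaw":1},{"wz":-9.3,"jaw":1},{"tz":6,"jaw":0.3},{"tz":4,"jaw":0.3},{"jaw":0.3},{"jaw":0.3}]'

```text
invalid input at $.motion[0]: expected keys jaw, tx, ty, tz, wx, wy, wz
```

```bash
python3 - <<'E'
from h import *
from workcell import eyes,get_state
import pickle
S=get_state();c=eyes.calibration("wrist");i=eyes.read_camera("wrist")
print(S["tcp_pos"],S["orientation"],S["joint_pos"],S["finger_gap"])
pickle.dump(c,open("w1.pkl","wb"))
cv2.imwrite("pics/w1.png",i)
print([proj(c,(.591,-.233,z)) for z in (.095,.047,0)])
E
```

```text
[5.74866914e-01 1.01201644e-05 4.03990463e-01] [-5.76881516e-04  7.07103483e-01  7.07109722e-01 -4.15369053e-04] [-1.39605063e-01  3.13868768e-01  4.52403957e-02  1.30358934e+00
  3.09189384e-05  1.43118242e+00] 0.08523382991866232
[(np.float64(271.7449588675513), np.float64(364.6071497917064)), (np.float64(270.17708147097574), np.float64(334.88894877301465)), (np.float64(268.9527282895415), np.float64(311.68204876718085))]
```

View pics/w1.png

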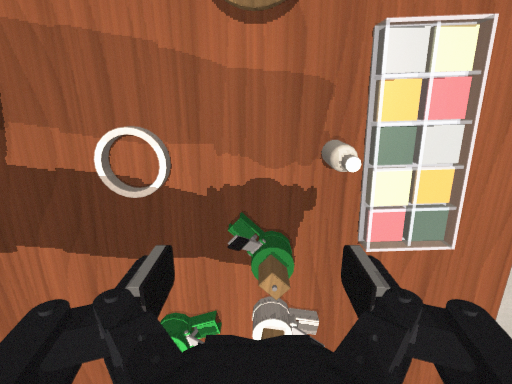

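All keys are required in every row; resending in full.

carry_out --motion '[{"jaw":1,"tx":-4.7,"ty":0.3,"tz":0,"wx":0,"wy":0,"wz":0},{"jaw":1,"tx":-4.7,"ty":0.3,"tz":0,"wx":0,"wy":0,"wz":0},{"jaw":1,"tx":-4.7,"ty":0.3,"tz":0,"wx":0,"wy":0,"wz":0},{"jaw":1,"tx":-4.7,"ty":0.4,"tz":0,"wx":0,"wy":0,"wz":0},{"jaw":1,"tx":-4.5,"ty":0.3,"tz":0,"wx":0,"wy":0,"wz":0},{"jaw":1,"tx":0,"ty":0,"tz":0,"wx":0,"wy":0,"wz":-9.3},{"jaw":1,"tx":0,"ty":0,"tz":0,"wx":0,"wy":0,"wz":-9.3},{"jaw":1,"tx":0,"ty":0,"tz":0,"wx":0,"wy":0,"wz":-9.3},{"jaw":1,"tx":0,"ty":0,"tz":0,"wx":0,"wy":0,"wz":-9.3},{"jaw":1,"tx":0,"ty":0,"tz":0,"wx":0,"wy":0,"wz":-9.3},{"jaw":1,"tx":0,"ty":0,"tz":0,"wx":0,"wy":0,"wz":-9.3},{"jaw":1,"tx":0,"ty":0,"tz":0,"wx":0,"wy":0,"wz":-9.3},{"jaw":1,"tx":0,"ty":0,"tz":0,"wx":0,"wy":0,"wz":-9.3},{"jaw":1,"tx":0,"ty":0,"tz":0,"wx":0,"wy":0,"wz":-9.3},{"jaw":0.3,"tx":0,"ty":0,"tz":4,"wx":0,"wy":0,"wz":0},{"jaw":0.3,"tx":0,"ty":0,"tz":4,"wx":0,"wy":0,"wz":0},{"jaw":0.3,"tx":0,"ty":0,"tz":0,"wx":0,"wy":0,"wz":0},{"jaw":0.3,"tx":0,"ty":0,"tz":0,"wx":0,"wy":0,"wz":0}]'

```text
clock: 2.45
tcp_pos: [0.5914, -0.2332, 0.326]
orientation: [0.001, 0.055, 0.998, -0.0]
wrist_force: [-0.4, -0.0, -0.3]
finger_gap: 0.0554
```

```bash
cat > look.py <<'E'
import sys
from h import *
from workcell import eyes,get_state
from scipy.spatial.transform import Rotation as Ro
import pickle
n=sys.argv[1]
S=get_state();c=eyes.calibration("wrist");i=eyes.read_camera("wrist")
q=S["orientation"];R=Ro.from_quat([q[1],q[2],q[3],q[0]]).as_matrix()
np.set_printoptions(precision=4,suppress=True)
print(S["clock"],S["tcp_pos"],S["joint_pos"],S["finger_gap"],S["wrist_force"]);print(R)
pickle.dump((S,c),open(n+".pkl","wb"))
cv2.imwrite(f"pics/{n}.png",i)
E
python3 look.py w2
```

```text
2.45 [ 0.5914 -0.2332  0.326 ] [-0.5018  0.4606  0.0703  1.1793  0.     -0.3919] 0.05536938950690731 [-0.3934 -0.0276 -0.3489]
[[-0.994   0.1097  0.0011]
 [ 0.1097  0.994  -0.0006]
 [-0.0011 -0.0005 -1.    ]]
```

View pics/w2.png

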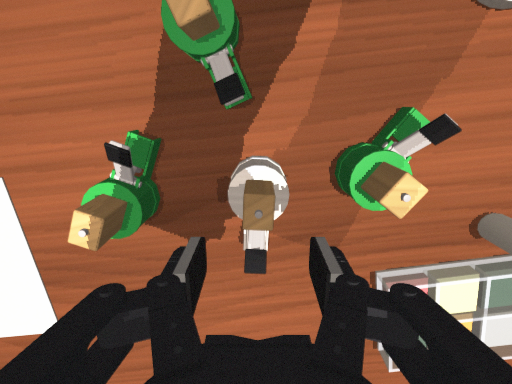

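```bash
python3 - <<'E'
from h import *
import pickle
S,c=pickle.load(open("w2.pkl","rb"))
p=onz(c,258,214,.094);print(p)
for u in (255,256,257): 
  q=onz(c,u,261,.062);d=q-p;print(q,np.degrees(np.arctan2(d[1],d[0])))
i=cv2.imread("pics/w2.png")[140:290,200:320];cv2.imwrite("pics/w2c.png",cv2.resize(i,None,fx=4,fy=4,interpolation=cv2.INTER_CUBIC))
E
```

```text
[ 0.59314836 -0.23334094  0.094     ]
[ 0.65106613 -0.24242217  0.062     ] -8.911152028688635
[ 0.65116615 -0.24151541  0.062     ] -8.019949432156286
[ 0.65126616 -0.24060865  0.062     ] -7.127915543919189
```

View pics/w2c.png

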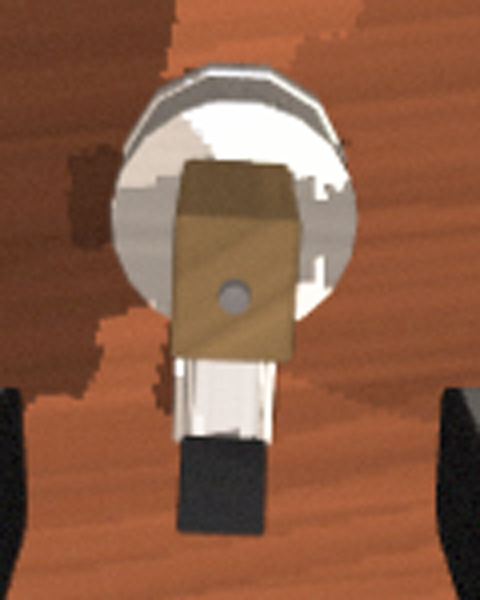

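carry_out --motion '[{"jaw":0.3,"tx":0,"ty":0,"tz":3,"wx":0,"wy":0,"wz":2},{"jaw":0.3,"tx":0,"ty":0,"tz":3,"wx":0,"wy":0,"wz":0},{"jaw":0.3,"tx":0,"ty":0,"tz":2.5,"wx":0,"wy":0,"wz":0},{"jaw":0.3,"tx":0,"ty":0,"tz":1.4,"wx":0,"wy":0,"wz":0},{"jaw":0.3,"tx":0,"ty":0,"tz":0,"wx":0,"wy":0,"wz":0},{"jaw":-1,"tx":0,"ty":0,"tz":0,"wx":0,"wy":0,"wz":0},{"jaw":-1,"tx":0,"ty":0,"tz":0,"wx":0,"wy":0,"wz":0},{"jaw":-1,"tx":0,"ty":0,"tz":0,"wx":0,"wy":0,"wz":0},{"jaw":-1,"tx":0,"ty":0,"tz":0,"wx":0,"wy":0,"wz":0},{"jaw":-1,"tx":0,"ty":0,"tz":0,"wx":0,"wy":0,"wz":0},{"jaw":-1,"tx":0,"ty":0,"tz":0,"wx":0,"wy":0,"wz":0}]' --force 60

```text
clock: 3.88
tcp_pos: [0.5916, -0.2332, 0.2273]
orientation: [0.001, 0.072, 0.997, -0.001]
wrist_force: [-0.3, 1.5, 5.8]
finger_gap: 0.0234
```

```bash
python3 look.py w3
```

```text
3.875 [ 0.5916 -0.2332  0.2273] [-0.5017  0.5282 -0.0749  0.9649 -0.     -0.357 ] 0.023407839182129037 [-0.337   1.5157  5.7779]
[[-0.9896  0.1442  0.0025]
 [ 0.1442  0.9896 -0.0014]
 [-0.0026 -0.001  -1.    ]]
```

View pics/w3.png

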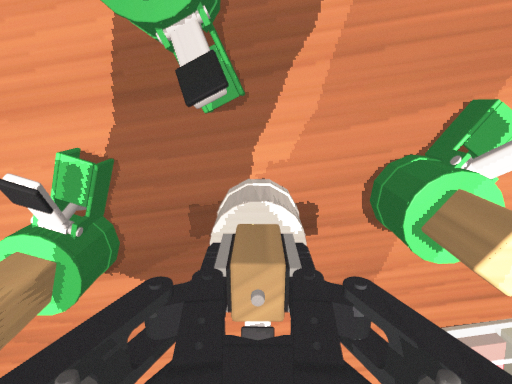

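carry_out --motion '[{"jaw":-1,"tx":0,"ty":0,"tz":-1,"wx":0,"wy":0,"wz":0},{"jaw":-1,"tx":0,"ty":0,"tz":-3,"wx":0,"wy":0,"wz":0},{"jaw":-1,"tx":0,"ty":0,"tz":-4,"wx":0,"wy":0,"wz":0},{"jaw":-1,"tx":0,"ty":0,"tz":-4,"wx":0,"wy":0,"wz":0},{"jaw":-1,"tx":0,"ty":0,"tz":-4,"wx":0,"wy":0,"wz":0},{"jaw":-1,"tx":0.7,"ty":3.5,"tz":0,"wx":0,"wy":0,"wz":0},{"jaw":-1,"tx":0.7,"ty":3.5,"tz":0,"wx":0,"wy":0,"wz":0},{"jaw":-1,"tx":0.7,"ty":3.5,"tz":0,"wx":0,"wy":0,"wz":0},{"jaw":-1,"tx":0.7,"ty":3.5,"tz":0,"wx":0,"wy":0,"wz":0},{"jaw":-1,"tx":0.7,"ty":3.5,"tz":0,"wx":0,"wy":0,"wz":0},{"jaw":-1,"tx":0.7,"ty":3.5,"tz":0,"wx":0,"wy":0,"wz":0},{"jaw":-1,"tx":0.7,"ty":3.5,"tz":0,"wx":0,"wy":0,"wz":0},{"jaw":-1,"tx":0.7,"ty":3.5,"tz":0,"wx":0,"wy":0,"wz":0},{"jaw":-1,"tx":0.7,"ty":3.5,"tz":0,"wx":0,"wy":0,"wz":0},{"jaw":-1,"tx":0.7,"ty":3.5,"tz":0,"wx":0,"wy":0,"wz":0},{"jaw":-1,"tx":0,"ty":0,"tz":0,"wx":0,"wy":0,"wz":0}]'

```text
clock: 5.92
tcp_pos: [0.5715, 0.1257, 0.3851]
orientation: [-0.001, 0.071, 0.998, 0.0]
wrist_force: [-0.3, -1.0, -4.3]
finger_gap: 0.0233
```

```bash
python3 look.py w4; cat > two.py <<'E'
import sys
from h import *
from workcell import eyes
n=sys.argv[1];x,y,w,h,s=map(int,sys.argv[2].split(","));X,Y,W,H,s2=map(int,sys.argv[3].split(","))
a=eyes.read_camera("scene");b=eyes.read_camera("side")
cv2.imwrite(f"pics/s{n}.png",a);cv2.imwrite(f"pics/d{n}.png",b)
cv2.imwrite(f"pics/s{n}c.png",cv2.resize(a[y:y+h,x:x+w],None,fx=s,fy=s,interpolation=cv2.INTER_CUBIC))
cv2.imwrite(f"pics/d{n}c.png",cv2.resize(b[Y:Y+H,X:X+W],None,fx=s2,fy=s2,interpolation=cv2.INTER_CUBIC))
E
python3 two.py 4 270,90,130,140,4 130,100,180,200,3
python3 - <<'E'
from h import *
import pickle
S,c=pickle.load(open("w3.pkl","rb"))
print(onz(c,258,297,.094),S["tcp_pos"])
S,c=pickle.load(open("w4.pkl","rb"))
print(proj(c,(.568,.2385,.086)))
E
```

```text
5.925 [0.5715 0.1257 0.3851] [0.0792 0.3398 0.0355 1.2686 0.0005 0.2204] 0.023328914592198248 [-0.3313 -0.9526 -4.3016]
[[-0.99    0.1407 -0.002 ]
 [ 0.1407  0.9901  0.0004]
 [ 0.0021  0.0001 -1.    ]]
[ 0.59175909 -0.23345238  0.094     ] [ 0.59159067 -0.23323611  0.22727994]
(np.float64(375.1662811619373), np.float64(168.07058626592607))
```

View pics/w4.png

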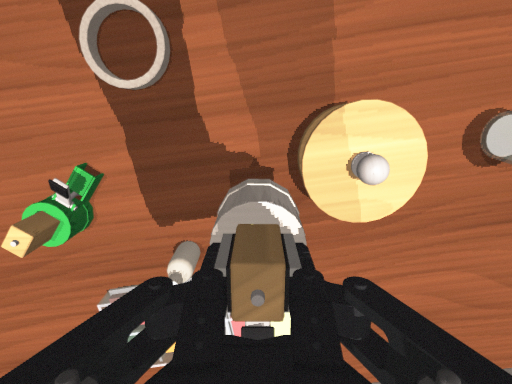

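View pics/s4c.png

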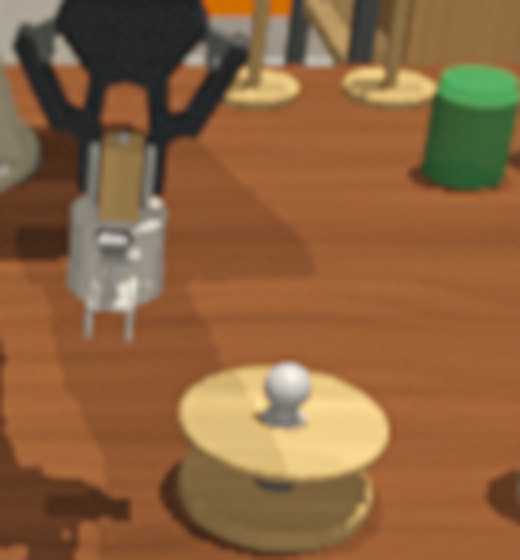

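View pics/d4c.png

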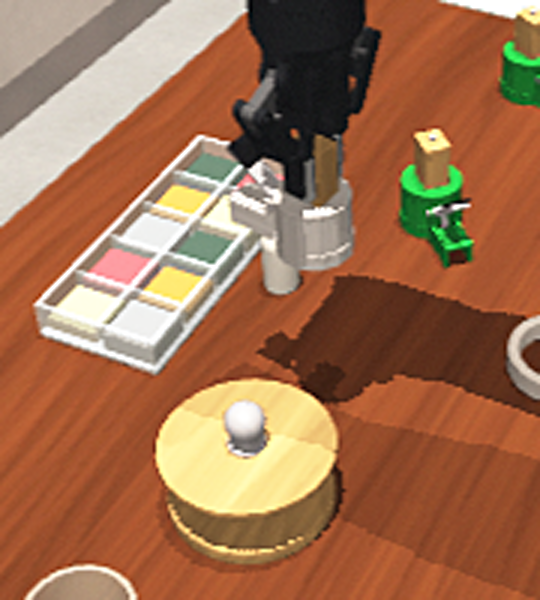

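```bash
python3 - <<'E'
from h import *
from workcell import eyes
import pickle
np.set_printoptions(precision=4,suppress=True)
S,c=pickle.load(open("w4.pkl","rb"));s=eyes.calibration("scene");d=eyes.calibration("side")
print(tri([(s,342,185.9),(d,211.5,239.7),(c,372.8,169)]))
print(tri([(s,342,185.9),(c,372.8,169)]),tri([(d,211.5,239.7),(c,372.8,169)]))
# disc: wrist ellipse 363.5,160 ; scene centre(341,195.7), side (170+254/6,220+173/6)
for z in(.058,.062,.066):print(z,[onz(q,u,v,z)[:2] for q,u,v in((s,341.1,195.6),(d,212.2,248.8),(c,363.2,160.3))])
E
```

```text
(array([0.5687, 0.2377, 0.0852]), [array([-0.4,  0.1]), array([-0.1, -0. ]), array([ 1.2, -0.3])])
(array([0.5689, 0.2377, 0.0853]), [array([-0.4,  0.1]), array([ 1.2, -0. ])]) (array([0.569 , 0.2369, 0.0842]), [array([-0., -0.]), array([-0. , -0.1])])
0.058 [array([0.5707, 0.2393]), array([0.5681, 0.2388]), array([0.5656, 0.2371])]
0.062 [array([0.5771, 0.2377]), array([0.566 , 0.2418]), array([0.5647, 0.2357])]
0.066 [array([0.5834, 0.2361]), array([0.5639, 0.2448]), array([0.5637, 0.2343])]
```

carry_out --motion '[{"jaw":-1,"tx":0.5,"ty":2.8,"tz":0,"wx":0,"wy":0,"wz":0},{"jaw":-1,"tx":0.5,"ty":2.8,"tz":0,"wx":0,"wy":0,"wz":0},{"jaw":-1,"tx":0.5,"ty":2.8,"tz":0,"wx":0,"wy":0,"wz":0},{"jaw":-1,"tx":0.4,"ty":2.7,"tz":0,"wx":0,"wy":0,"wz":0},{"jaw":-1,"tx":0,"ty":0,"tz":2,"wx":0,"wy":0,"wz":0},{"jaw":-1,"tx":0,"ty":0,"tz":1.5,"wx":0,"wy":0,"wz":0},{"jaw":-1,"tx":0,"ty":0,"tz":0,"wx":0,"wy":0,"wz":0},{"jaw":-1,"tx":0,"ty":0,"tz":0,"wx":0,"wy":0,"wz":0}]'

```text
clock: 7.08
tcp_pos: [0.5698, 0.2353, 0.3511]
orientation: [0.0, 0.073, 0.997, 0.0]
wrist_force: [0.7, 0.1, -3.5]
finger_gap: 0.0234
```

```bash
python3 look.py w5; python3 two.py 5 280,110,120,120,5 130,140,160,160,4
```

```text
7.075 [0.5698 0.2353 0.3511] [ 0.2614  0.4124  0.0583  1.2164 -0.0001  0.4075] 0.023384542815100367 [ 0.6777  0.0842 -3.5477]
[[-0.9893  0.1456  0.0004]
 [ 0.1456  0.9893  0.    ]
 [-0.0003  0.0001 -1.    ]]
```

View pics/s5c.png

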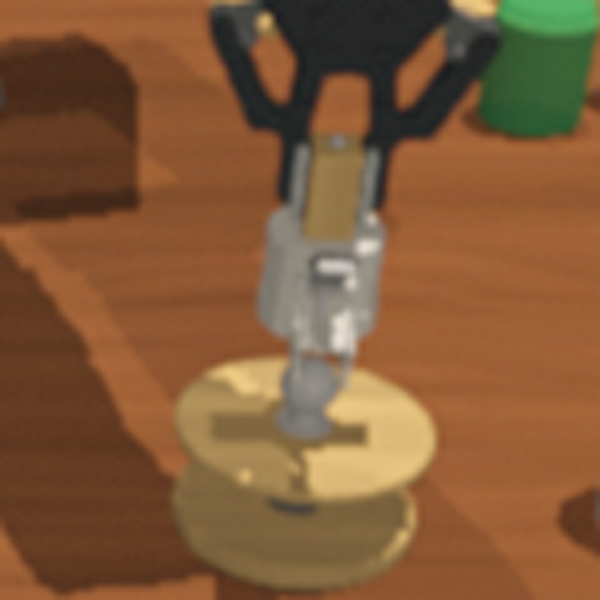

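View pics/d5c.png

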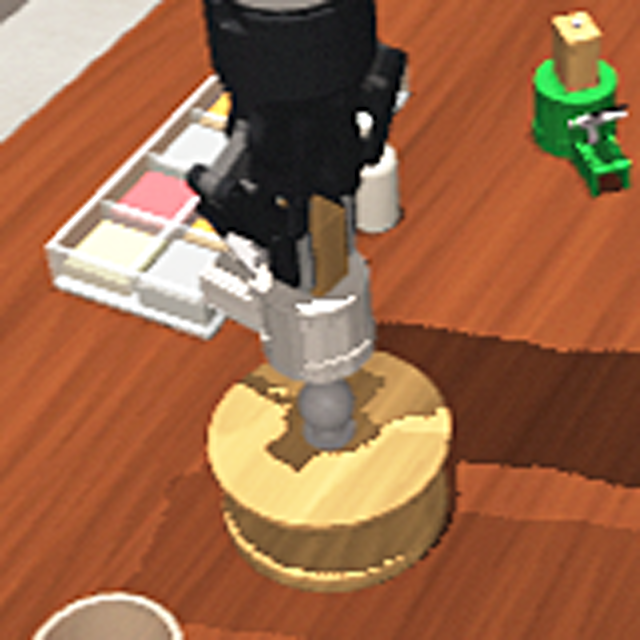

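```bash
python3 - <<'E'
from h import *
from workcell import eyes
s=eyes.calibration("scene");d=eyes.calibration("side")
z0=.3511-.2273
print("scene pin",proj(s,(.5698,.2353,z0+.095)),"seen",(280+337/5,110+140/5))
def cup(c,x,y): # extreme cols of cup side edges at mid height
    t=np.linspace(0,2*np.pi,200); P=[proj(c,(x+.028*np.cos(a),y+.028*np.sin(a),z0+z)) for a in t for z in(.004,)];P=np.array(P);return P.min(0),P.max(0)
print("cup bottom scene",cup(s,.5698,.2353),"side",cup(d,.5698,.2353))
for n,c in(("s",s),("d",d)): print(n,"ball",proj(c,(.5685,.238,.085)))
E
```

```text
scene pin (np.float64(347.25537998252685), np.float64(137.15366223121475)) seen (347.4, 138.0)
cup bottom scene (array([331.14292291, 165.97280511]), array([354.31765019, 176.98499958])) side (array([196.34138025, 214.91508253]), array([223.72583582, 234.24553059]))
s ball (np.float64(341.6643045252892), np.float64(186.04785670068105))
d ball (np.float64(211.3689705934578), np.float64(239.82833922781418))
```

carry_out --motion '[{"jaw":-1,"tx":0.13,"ty":0.18,"tz":0,"wx":0,"wy":0,"wz":0},{"jaw":-1,"tx":0,"ty":0,"tz":1.2,"wx":0,"wy":0,"wz":0},{"jaw":-1,"tx":0,"ty":0,"tz":1.0,"wx":0,"wy":0,"wz":0},{"jaw":-1,"tx":0,"ty":0,"tz":0.8,"wx":0,"wy":0,"wz":0},{"jaw":-1,"tx":0,"ty":0,"tz":0.5,"wx":0,"wy":0,"wz":0},{"jaw":-1,"tx":0,"ty":0,"tz":0,"wx":0,"wy":0,"wz":0},{"jaw":-1,"tx":0,"ty":0,"tz":0,"wx":0,"wy":0,"wz":0}]'

```text
clock: 8.1
tcp_pos: [0.5687, 0.238, 0.316]
orientation: [0.0, 0.072, 0.997, 0.0]
wrist_force: [-0.7, 1.8, -3.4]
finger_gap: 0.0234
```

carry_out --motion '[{"jaw":-1,"tx":0,"ty":0,"tz":0.4,"wx":0,"wy":0,"wz":0},{"jaw":-1,"tx":0,"ty":0,"tz":0.4,"wx":0,"wy":0,"wz":0},{"jaw":-1,"tx":0,"ty":0,"tz":0.2,"wx":0,"wy":0,"wz":0},{"jaw":-1,"tx":0,"ty":0,"tz":0,"wx":0,"wy":0,"wz":0}]'

```text
clock: 8.6
tcp_pos: [0.5684, 0.2379, 0.3054]
orientation: [-0.0, 0.072, 0.997, -0.0]
wrist_force: [-0.6, -0.8, -3.8]
finger_gap: 0.0232
```

carry_out --motion '[{"jaw":-1,"tx":0,"ty":0,"tz":0.2,"wx":0,"wy":0,"wz":0},{"jaw":-1,"tx":0,"ty":0,"tz":0.2,"wx":0,"wy":0,"wz":0},{"jaw":-1,"tx":0,"ty":0,"tz":0,"wx":0,"wy":0,"wz":0}]'

```text
clock: 8.98
tcp_pos: [0.5687, 0.2378, 0.3019]
orientation: [0.0, 0.072, 0.997, -0.0]
wrist_force: [0.1, -1.6, -2.9]
finger_gap: 0.0234
```

carry_out --motion '[{"jaw":-1,"tx":0,"ty":0,"tz":0.2,"wx":0,"wy":0,"wz":0},{"jaw":-1,"tx":0,"ty":0,"tz":0.2,"wx":0,"wy":0,"wz":0},{"jaw":-1,"tx":0,"ty":0,"tz":0,"wx":0,"wy":0,"wz":0}]'

```text
clock: 9.35
tcp_pos: [0.569, 0.2379, 0.2983]
orientation: [0.001, 0.072, 0.997, 0.0]
wrist_force: [1.3, -2.4, 2.3]
finger_gap: 0.0236
```

carry_out --motion '[{"jaw":-1,"tx":0,"ty":0,"tz":0.2,"wx":0,"wy":0,"wz":0},{"jaw":-1,"tx":0,"ty":0,"tz":0.2,"wx":0,"wy":0,"wz":0},{"jaw":-1,"tx":0,"ty":0,"tz":0,"wx":0,"wy":0,"wz":0}]'

```text
clock: 9.72
tcp_pos: [0.5692, 0.2378, 0.2937]
orientation: [0.001, 0.073, 0.997, -0.0]
wrist_force: [2.8, -2.1, -2.0]
finger_gap: 0.0233
```

carry_out --motion '[{"jaw":-1,"tx":0,"ty":0,"tz":0.2,"wx":0,"wy":0,"wz":0},{"jaw":-1,"tx":0,"ty":0,"tz":0,"wx":0,"wy":0,"wz":0}]'

```text
clock: 9.98
tcp_pos: [0.5689, 0.2379, 0.2912]
orientation: [0.0, 0.072, 0.997, -0.0]
wrist_force: [4.3, -2.3, -3.0]
finger_gap: 0.0232
```

```bash
python3 look.py w6; python3 two.py 6 280,110,120,120,5 130,140,160,160,4
```

```text
9.975 [0.5689 0.2379 0.2912] [ 0.266   0.4454 -0.0418  1.0828 -0.0005  0.4111] 0.023191722018653525 [ 4.2808 -2.2704 -2.9934]
[[-0.9895  0.1446  0.0009]
 [ 0.1446  0.9895 -0.0003]
 [-0.0009 -0.0002 -1.    ]]
```

View pics/s6c.png

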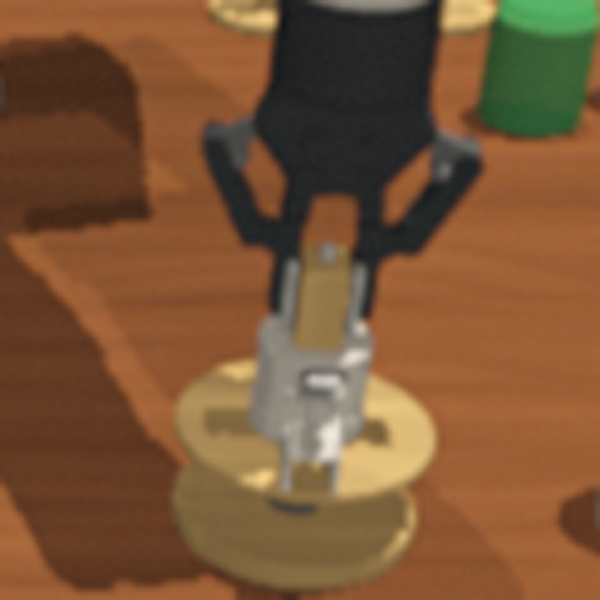

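View pics/d6c.png

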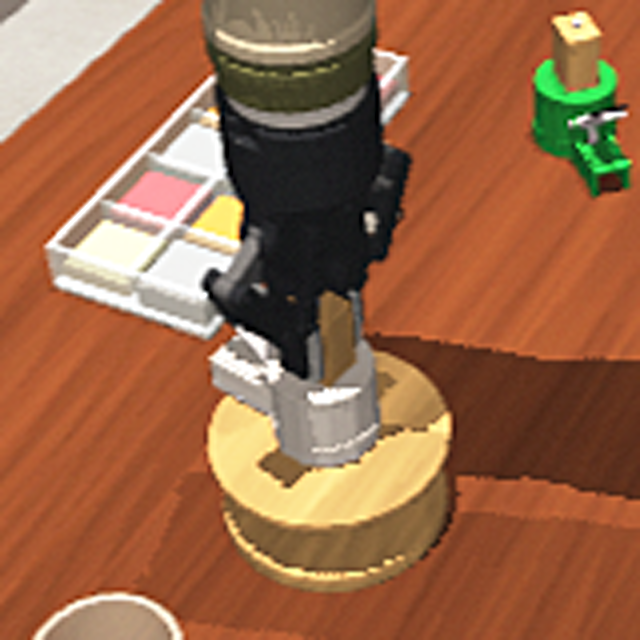

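carry_out --motion '[{"jaw":-1,"tx":-0.05,"ty":0,"tz":0.15,"wx":0,"wy":0,"wz":0},{"jaw":-1,"tx":0,"ty":0,"tz":0.15,"wx":0,"wy":0,"wz":0},{"jaw":-1,"tx":0,"ty":0,"tz":0,"wx":0,"wy":0,"wz":0}]'

```text
clock: 10.5
tcp_pos: [0.5686, 0.238, 0.2884]
orientation: [-0.0, 0.072, 0.997, -0.0]
wrist_force: [1.3, -1.5, -1.5]
finger_gap: 0.0234
```

carry_out --motion '[{"jaw":-1,"tx":0,"ty":0,"tz":0.15,"wx":0,"wy":0,"wz":0},{"jaw":-1,"tx":0,"ty":0,"tz":0.1,"wx":0,"wy":0,"wz":0},{"jaw":-1,"tx":0,"ty":0,"tz":0,"wx":0,"wy":0,"wz":0}]'

```text
clock: 10.88
tcp_pos: [0.5684, 0.2381, 0.2883]
orientation: [0.0, 0.072, 0.997, 0.0]
wrist_force: [-2.6, -2.2, 12.1]
finger_gap: 0.0232
```

```bash
python3 look.py w7;python3 - <<'E'
import cv2
a=cv2.imread("pics/w3.png")[215:330,210:310];b=cv2.imread("pics/w7.png")[215:330,210:310]
cv2.imwrite("pics/cmp.png",cv2.resize(cv2.hconcat([a,b]),None,fx=4,fy=4,interpolation=cv2.INTER_CUBIC))
E
```

```text
10.875 [0.5684 0.2381 0.2883] [ 0.2664  0.4465 -0.0476  1.0757 -0.0001  0.4109] 0.02321599846136023 [-2.6455 -2.231  12.0736]
[[-0.9896  0.1439  0.0009]
 [ 0.1439  0.9896  0.0002]
 [-0.0009  0.0003 -1.    ]]
```

View pics/cmp.png

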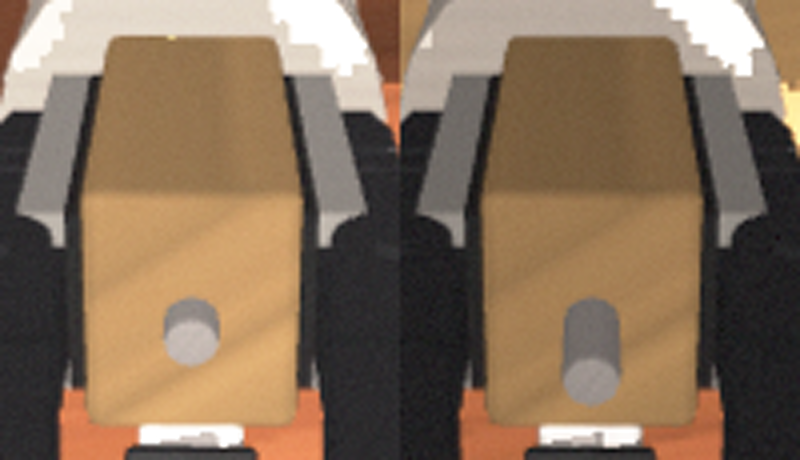

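carry_out --motion '[{"jaw":-1,"tx":0,"ty":0,"tz":-0.2,"wx":0,"wy":0,"wz":0},{"jaw":0,"tx":0,"ty":0,"tz":0,"wx":0,"wy":0,"wz":0},{"jaw":0.2,"tx":0,"ty":0,"tz":0,"wx":0,"wy":0,"wz":0},{"jaw":0.2,"tx":0,"ty":0,"tz":0,"wx":0,"wy":0,"wz":0},{"jaw":0.2,"tx":0,"ty":0,"tz":0,"wx":0,"wy":0,"wz":0},{"jaw":0.2,"tx":0,"ty":0,"tz":0,"wx":0,"wy":0,"wz":0},{"jaw":0.2,"tx":0,"ty":0,"tz":-1,"wx":0,"wy":0,"wz":0},{"jaw":0.2,"tx":0,"ty":0,"tz":-3,"wx":0,"wy":0,"wz":0},{"jaw":0.2,"tx":0,"ty":0,"tz":-4,"wx":0,"wy":0,"wz":0},{"jaw":-1,"tx":0,"ty":0,"tz":0,"wx":0,"wy":0,"wz":0},{"jaw":-1,"tx":0,"ty":0,"tz":0,"wx":0,"wy":0,"wz":0}]'

```text
clock: 12.3
tcp_pos: [0.5689, 0.2379, 0.3685]
orientation: [0.0, 0.072, 0.997, 0.0]
wrist_force: [0.7, -0.9, 0.2]
finger_gap: 0.0155
```

```bash
python3 look.py w8; python3 two.py 8 280,110,120,120,5 130,140,160,160,4
```

```text
12.3 [0.5689 0.2379 0.3685] [ 0.266   0.4057  0.0912  1.2556 -0.      0.4108] 0.015511253161355792 [ 0.6747 -0.914   0.2446]
[[-0.9895  0.1443  0.0007]
 [ 0.1443  0.9895  0.0002]
 [-0.0006  0.0003 -1.    ]]
```

View pics/w8.png

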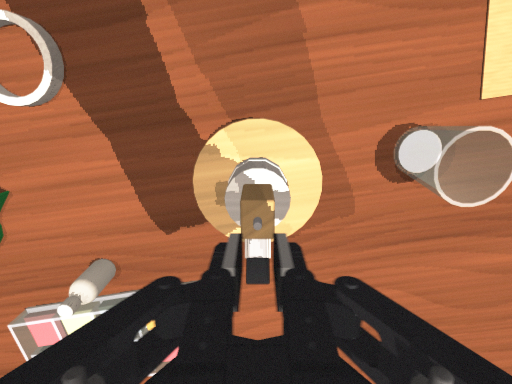

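View pics/d8c.png

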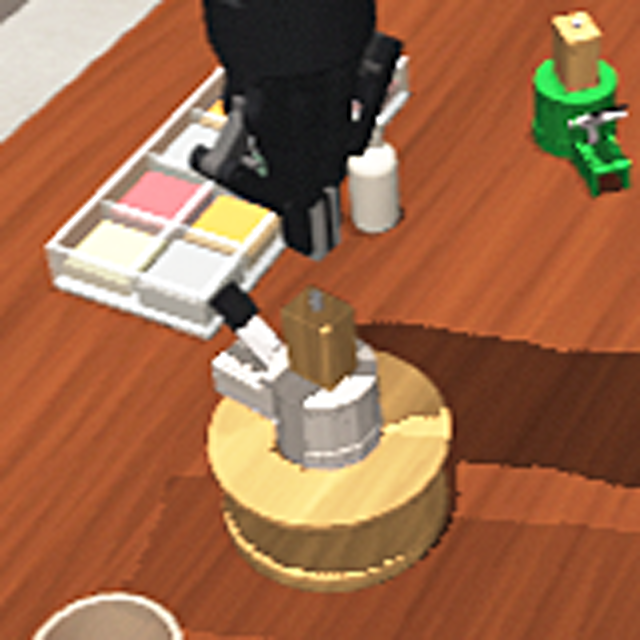

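carry_out --motion '[{"jaw":-1,"tx":-3.2,"ty":0,"tz":0,"wx":0,"wy":0,"wz":0},{"jaw":-1,"tx":-3.2,"ty":0,"tz":0,"wx":0,"wy":0,"wz":0},{"jaw":-1,"tx":0,"ty":0,"tz":3,"wx":0,"wy":0,"wz":0},{"jaw":-1,"tx":0,"ty":0,"tz":2,"wx":0,"wy":0,"wz":0},{"jaw":-1,"tx":0,"ty":0,"tz":0.8,"wx":0,"wy":0,"wz":0},{"jaw":-1,"tx":0,"ty":0,"tz":0,"wx":0,"wy":0,"wz":0},{"jaw":-1,"tx":0,"ty":0,"tz":0,"wx":0,"wy":0,"wz":0}]'

```text
clock: 13.32
tcp_pos: [0.6325, 0.2288, 0.3112]
orientation: [0.001, 0.072, 0.997, 0.0]
wrist_force: [0.4, 0.1, 0.9]
finger_gap: -0.0004
```

```bash
python3 look.py w9; python3 two.py 9 280,110,120,120,5 130,140,160,160,4
```

```text
13.325 [0.6325 0.2288 0.3112] [ 0.2279  0.5395  0.1613  1.191  -0.      0.3726] -0.000362084983127172 [0.4094 0.1159 0.8821]
[[-0.9895  0.1442  0.0015]
 [ 0.1442  0.9895  0.0003]
 [-0.0014  0.0005 -1.    ]]
```

View pics/w9.png

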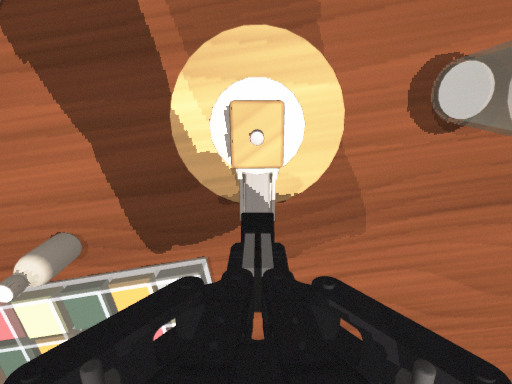

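View pics/s9c.png

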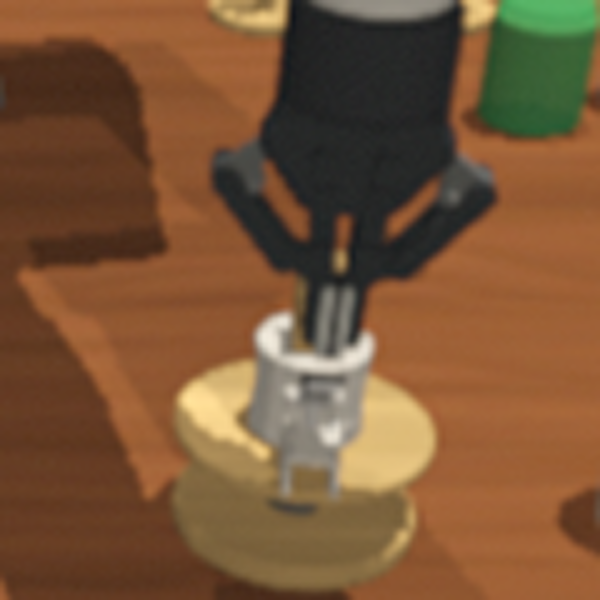

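carry_out --motion '[{"jaw":-1,"tx":0,"ty":0,"tz":0.5,"wx":0,"wy":0,"wz":0},{"jaw":-1,"tx":0,"ty":0,"tz":0.5,"wx":0,"wy":0,"wz":0},{"jaw":-1,"tx":0,"ty":0,"tz":0.4,"wx":0,"wy":0,"wz":0},{"jaw":-1,"tx":0,"ty":0,"tz":0,"wx":0,"wy":0,"wz":0}]'

```text
clock: 13.98
tcp_pos: [0.6341, 0.2285, 0.2983]
orientation: [0.003, 0.073, 0.997, 0.0]
wrist_force: [3.5, -1.4, 5.7]
finger_gap: -0.0003
```

carry_out --motion '[{"jaw":-1,"tx":0,"ty":0,"tz":0.4,"wx":0,"wy":0,"wz":0},{"jaw":-1,"tx":0,"ty":0,"tz":0.4,"wx":0,"wy":0,"wz":0},{"jaw":-1,"tx":0,"ty":0,"tz":0.4,"wx":0,"wy":0,"wz":0},{"jaw":-1,"tx":0,"ty":0,"tz":0.4,"wx":0,"wy":0,"wz":0},{"jaw":-1,"tx":0,"ty":0,"tz":0.3,"wx":0,"wy":0,"wz":0},{"jaw":-1,"tx":0,"ty":0,"tz":0,"wx":0,"wy":0,"wz":0}]'

```text
clock: 14.72
tcp_pos: [0.6338, 0.2287, 0.2789]
orientation: [0.003, 0.073, 0.997, 0.001]
wrist_force: [3.7, -0.1, 5.6]
finger_gap: 0.0003
```

carry_out --motion '[{"jaw":-1,"tx":0,"ty":0,"tz":0.3,"wx":0,"wy":0,"wz":0},{"jaw":-1,"tx":0,"ty":0,"tz":0.3,"wx":0,"wy":0,"wz":0},{"jaw":-1,"tx":0,"ty":0,"tz":0.1,"wx":0,"wy":0,"wz":0},{"jaw":-1,"tx":0,"ty":0,"tz":0,"wx":0,"wy":0,"wz":0}]'

```text
clock: 15.22
tcp_pos: [0.6343, 0.2286, 0.2724]
orientation: [0.004, 0.073, 0.997, 0.001]
wrist_force: [4.0, -1.1, 5.4]
finger_gap: 0.0002
```

carry_out --motion '[{"jaw":-1,"tx":0,"ty":0,"tz":0.2,"wx":0,"wy":0,"wz":0},{"jaw":-1,"tx":0,"ty":0,"tz":0.1,"wx":0,"wy":0,"wz":0},{"jaw":-1,"tx":0,"ty":0,"tz":0,"wx":0,"wy":0,"wz":0}]'

```text
clock: 15.6
tcp_pos: [0.6344, 0.2286, 0.2712]
orientation: [0.004, 0.073, 0.997, 0.001]
wrist_force: [2.6, -1.2, 14.8]
finger_gap: 0.0
```

carry_out --motion '[{"jaw":-1,"tx":0,"ty":0,"tz":-1,"wx":0,"wy":0,"wz":0},{"jaw":-1,"tx":0,"ty":0,"tz":-3,"wx":0,"wy":0,"wz":0},{"jaw":-1,"tx":0,"ty":0,"tz":-4,"wx":0,"wy":0,"wz":0},{"jaw":-1,"tx":0,"ty":0,"tz":-4,"wx":0,"wy":0,"wz":0},{"jaw":-1,"tx":3,"ty":0,"tz":-2,"wx":0,"wy":0,"wz":0},{"jaw":-1,"tx":0,"ty":0,"tz":0,"wx":0,"wy":0,"wz":0},{"jaw":-1,"tx":0,"ty":0,"tz":0,"wx":0,"wy":0,"wz":0}]'

```text
clock: 16.48
tcp_pos: [0.6026, 0.233, 0.4065]
orientation: [-0.0, 0.072, 0.997, -0.0]
wrist_force: [-0.5, 0.7, -0.6]
finger_gap: 0.0
```

```bash
python3 look.py w10; python3 two.py 10 280,110,120,120,5 130,140,160,160,4
```

```text
16.475 [0.6026 0.233  0.4065] [ 0.2449  0.457   0.2622  1.3768 -0.0001  0.3895] 4.1251174794152746e-05 [-0.4992  0.6937 -0.61  ]
[[-0.9896  0.1442 -0.0008]
 [ 0.1442  0.9896 -0.0003]
 [ 0.0007 -0.0004 -1.    ]]
```

View pics/d10c.png

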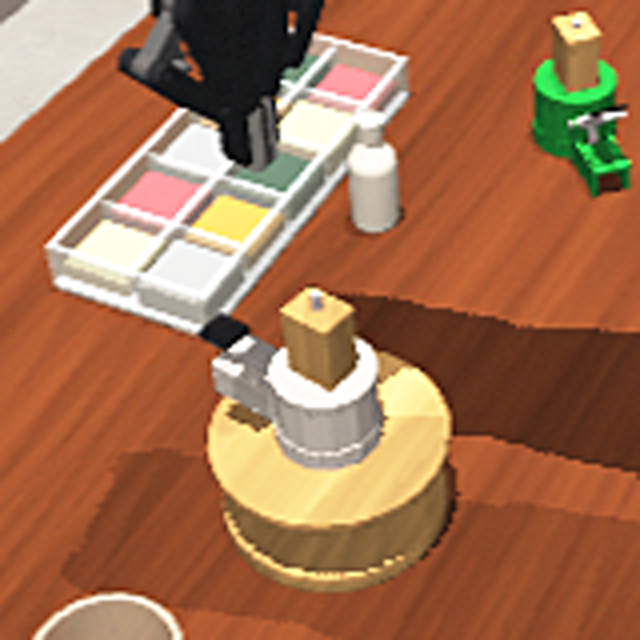

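View pics/s10c.png

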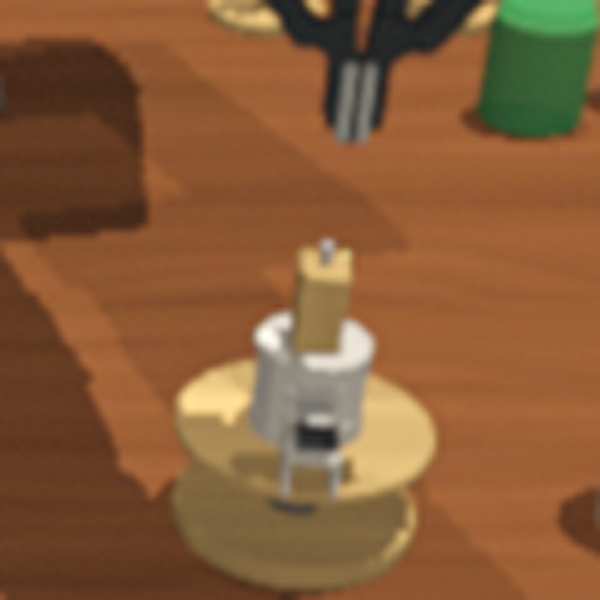

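View pics/w10.png

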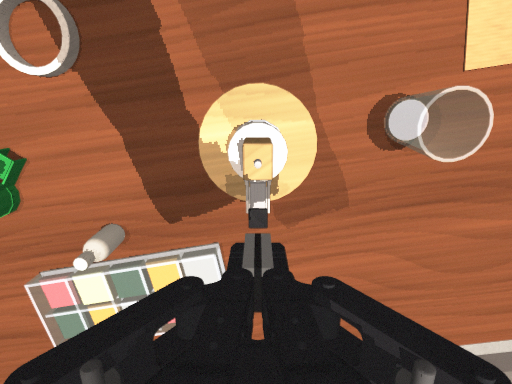

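```bash
python3 - <<'E'
from h import *
from workcell import eyes
import pickle
S,c=pickle.load(open("w10.pkl","rb"));s=eyes.calibration("scene");d=eyes.calibration("side")
ex=np.array([.9896,-.1442,0]);ey=np.array([.1442,.9896,0]);ez=np.array([0,0,1]);o=np.array([.5686,.238,.061])
i=cv2.imread("pics/d10.png")
j=cv2.resize(i[190:260,170:240],None,fx=8,fy=8,interpolation=cv2.INTER_CUBIC)
for a,col in((.5,(0,255,255)),(.7,(0,0,255))):
    th=.7-a; u=np.array([np.cos(th),np.sin(th)]);n=np.array([-u[1],u[0]])
    P=[]
    for r,y in((.052,-.01),(.052,.01),(.032,.01),(.032,-.01)):
        q=np.array([.028,.032])+r*u+.005*n
        P.append(proj(d,o+ex*q[0]+ez*q[1]+ey*y))
    P=(((np.array(P)-[170,190])+.5)*8).astype(int)
    cv2.polylines(j,[P],True,col,1)
    q=np.array([.028,.032])+.042*u+.005*n; p=o+ex*q[0]+ez*q[1]
    print(a,[np.round(proj(k,p),1) for k in(s,d,c)])
# axis check via pin top
print("pin",[np.round(proj(k,o+ez*.101),1) for k in(s,d,c)])
cv2.imwrite("pics/chk.png",j)
E
```

```text
0.5 [array([343.6, 193. ]), array([186. , 219.7]), array([257.9, 219.3])]
0.7 [array([343.2, 196.4]), array([185.7, 222.1]), array([257.9, 217.9])]
pin [array([345.4, 158.7]), array([208.6, 213.2]), array([258. , 163.5])]
```

View pics/chk.png

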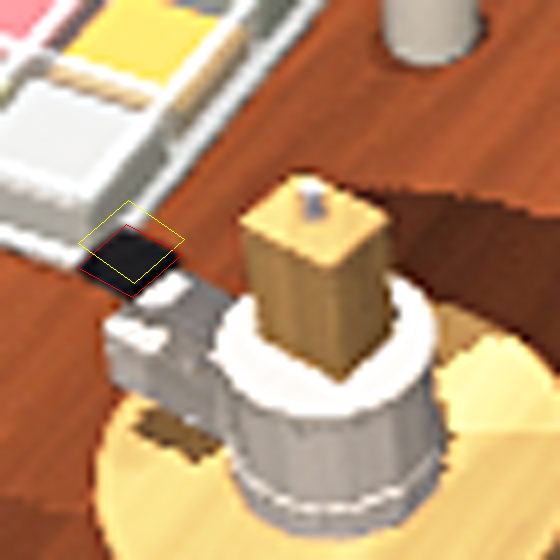

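The pad matches the 0.70 outline (red), the pin is up, and nothing is touching. Handing in.

```bash
python3 -c "
from workcell import env
print(env.hand_in())"
```

```text
the job is handed in; nothing more can be done
None
```

The spindle head is on the stand, fully home with its latch lever down, and the job is handed in at about 16.6 s. The hand-in call reports no verdict.

- **Seating:** I gripped the aluminium head across its wooden block and lowered it over the ball. It passed the detents and stopped on the disc, about 61 mm above the table. The wrist read 12 N upward at that point, so roughly 15 N on the disc with the head's weight. Before and after wrist pictures show the pin had risen by about 6 mm. I then let go, with the lever still raised.
- **Lever:** I pressed the pad down with shut fingers at about 5 to 6 N until it met its stop. The wrist force rose to 15 N there, with the fingertips at the height of the level lever. I then backed away.
- **Last checks:**
  - In the scene and side pictures, the pad lies within about 1 pixel of the model's 0.70 rad position.
  - The pin is still up, and the pin and cup look upright and centred.
  - The gripper was clear of everything, with the wrist force near zero.
  - I saw no sign of the bystanders or green look-alikes having moved, but I did not measure their positions.
- **What disagreed:** The cameras differed by 1 to 3 mm on the ball and the disc height. The felt contact with the disc settled the height. The first move call was refused for missing keys and moved nothing.

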